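Pack a three-cup dessert carrier

ROBOT

A 7-joint arm with a two-finger parallel gripper is mounted at the origin on a cart in front of the work surface, level with it; the furniture and walls round the work are solid. World frame = base frame: x ahead of the robot, y to its left, z up, the work surface at z = 0. Lengths are in m, angles in rad, forces in N, time in s.
With the tool pointing down it reaches from about 0.425 to 0.875 m from the base axis. Payload 4.7 kg.
Tool frame: the origin (TCP) lies midway between the tips of the shut fingers; the grasp point (between the pads) lies 19 mm behind it (ctrl.grip_point_offset is the distance from the TCP to the grasp point, in m); z points along the fingers, y is the line along which they close (so a half turn about z gives the same grasp; the last joint's range is limited). The gripper opens to 87 mm and grips with 3 to 60 N. Pads are 19 mm wide; open, the fingers measure 117 mm over their backs; the gripper's body (75 mm by 190 mm) begins 51 mm behind the grasp point.
Start: joints at [-1.239, 0.321, -0.07, 1.45, 0.023, 1.371, -0.057], TCP at [0.203, 0.617, 0.193] pointing down, gripper open.
Joint ranges: [-2.86, 2.86], [-0.3, 2.09], [-1.38, 1.24], [0.06, 2.45], [-1.56, 4.7], [0.09, 2.05], [-2.69, 2.69]. Speed limits (rad/s): [2.57, 2.57, 3.14, 3.14, 3.14, 3.14, 3.14].

INTERFACE

Orientations are given as a rotation vector (axis times angle).
In Python, from bench import ctrl gives the robot as it stands.
- The arm moves only by the tool move_arm, never from a script. Its argument "increments" is text: rows parted by semicolons, each of 7 numbers parted by spaces: the shift along the world's x, y, z in mm, then the turn, a rotation vector about the world's x, y, z in degrees, then the closure in counts, from 0 (fully open) to 255 (shut). A call has exactly 8 rows; each row shifts and turns the commanded pose from where the row before left it; what a row does not reach is not made up. A row lasts 1/12 s, in which the tool goes at most 41.7 mm and 7.16 degrees, less where a joint would pass 70% of its speed; a pose out of reach is approached as far as the arm can. A call with a gripper value outside its range is refused whole. The fingers move at their own pace and stop on an object; "grip_force" is the grip in N (left out, the last holds). Time passes only in rows, so rows that do not move let the fingers close, or fill a call up. It gives the time, the measured TCP pose, the force, the opening and the grip force at its end, in the units of the state.
- ctrl.get_state(): the state, without advancing time (a new reading comes with each control period).
- ctrl.get_image(name): name is "side" or "top" or "wrist"; returns a dict with "frame" (400x640x3 uint8, red, green, blue), "depth" (400x640 float32, m along the optical axis (not along the pixel's ray), 0 where there is no reading), "fx", "fy", "cx", "cy" (pixels), "position" and "orientation" of the camera in the world. Camera axes: x right, y down, z forward; pixel columns grow to the right and rows downward; lengths in m; the calibration is good to about 2 mm. A picture is of the moment at which its call begins.
- ctrl.close_job(): hands the job in; it is judged then, once.
Trained networks look in a picture, given as the dict that the camera call returned (one of the last four; its "shot" number tells which), for a name from the list of things; names that differ only in an ending like _2 or _b are one class to them, and where a whole thing is asked for, a point or a joint stands for the part that bears it (a point fixed in the world has none). Each returns a list of dicts, best first, with "score" (0 to 1); they miss things now and then, are a little off and sometimes report something else, mostly with a low value. They report only what shows in the picture. A call takes as long as a camera call. They do not tell look-alikes from the thing itself.
- ctrl.find_in(target, picture): "centre" ([x, y, z] in m, in world coordinates, good to about 4 mm: the middle of the surface that is visible of it).
- ctrl.silhouettes(target, picture): "region" (400x640 bool, what is visible of it).
The state is a dict: "time": time; "joint_positions": joint angles; "qd": joint speeds; "joint_torque": joint torques, N m; "position": TCP position; "tool_rot": TCP orientation; "ft_force": force on the tool from outside, world axes, zero at the start; "torque": the same for the moment, N m; "grip_width": opening from 0.0 (shut) to 1.0 (fully open); "grip_force": force on a finger pad.
Only numpy, scipy, OpenCV 4.12 (cv2) and the standard library are available. Lean on these libraries where they do the work, as an engineer would, in place of code of your own. Each camera call takes 0.05 s, during which the arm holds its last target. There are 200 camera calls.

TASK

Pack the small metal cup carrier for delivery: stand the two loose custard cups upright in its lane next to the one already there, then nudge the stiff retainer towards the cups until the face that meets them is on the black fill line, not past it, since that would squash the cups. Then seat the clear cover squarely over the row so that it rests flat on the carrier's deck, and let go; leave the other things on the worktop where they are.

Things in the scene. Friction and masses are not known exactly. Their poses are not given: they have to be found in the camera images.
- carrier: cup carrier, fixed to the worktop: aluminium base plate 110 mm wide (its x), 320 mm long (its y, from -185 to +135 mm, a flat wire loop 20 mm farther at each end), deck top at z = 10 mm. Origin at table height on the lane's centre line; y runs along the lane from the retainer to the end stop. Three cups in the lane between end stop and fill line leave about 8 mm to spare
- end_stop (a point): middle of the inner face of the fixed end stop where it meets the deck (carrier y = +110 mm); axes as the carrier's. The stop is an upright steel plate 60 mm wide, 6 mm thick (outer face at y = +116 mm), top at z = 55 mm. The lane in front of it lies between two low steel curbs: inner faces at x = -32 and +32 mm, outer at -38 and +38 mm, tops 6 mm above the deck, from y = -84 to +116 mm
- fill_line (a point): the black line scribed across the deck and both curbs at y = -72 mm of the carrier; the point is at deck height, at the lane's centre
- retainer (a joint): travel of the retainer along the carrier's +y, in m: 0 = drawn back (its cup-side face at carrier y = -147 mm), 0.075 = that face exactly on the fill line, 0.105 = end of travel (cups squashed before). Starts at 0.010 to 0.040. Stiff friction slide: about 6 N moves it, it stays where left and does not spring back. With cups loaded it can be pushed from behind but hardly gripped
- retainer_face (a point): middle of the retainer's cup-side face, 20 mm above the deck; axes as the carrier's. The retainer is an upright grey plate 56 mm wide (x), 8 mm thick, top 46 mm above the deck, with a round rolled top edge standing 2 mm out at the back: its back face is 8 mm, the rolled edge 10 mm, to the -y side of this point. The deck behind it is clear
- cup_a: pleated paper cup of set custard, 43 mm high, 58 mm across at the rim (57 to 59 with the pleats), narrower at the foot, 75 g; z up, origin at the centre of its underside. Already in the lane, close to the end stop, standing on the deck
- cup_b: pleated paper cup of set custard, 42 mm high, 58 mm across at the rim (57 to 59 with the pleats), narrower at the foot, 75 g; z up, origin at the centre of its underside. Loose on the worktop to the right of the carrier; goes into the lane
- cup_c: pleated paper cup of set custard, 43 mm high, 58 mm across at the rim (57 to 59 with the pleats), narrower at the foot, 75 g; z up, origin at the centre of its underside. Loose on the worktop to the right of the carrier; goes into the lane. The order of cups does not matter
- cover: clear see-through plastic box cover, open below, a grey band round its lower edge, left of the carrier, 190 to 310 g. Origin at the centre of its opening at the lower edge; z up, y along its length. Outside 88 x 216 mm (x, y), 65 mm high; inside 82 x 210 x 62 mm, either way round. Seated it stands on the deck round curbs, end stop and retainer; its end wall lands on a retainer that is short of the line
- cover_seat (a point): where the cover's origin belongs when it is seated: carrier x = 0, y = +15 mm, z = 10 mm (the deck); the cover's y then lies along the carrier's y. The fit has 3 mm of play to each side across, and along the lane 4 mm towards -y and 6 mm towards +y
- cover_handle (a point): middle of the cover's handle, a steel bar 12 mm thick and 90 mm long along the cover's y, 93 mm above its lower edge; 22 mm of room between bar and cover top
- tape_roll: roll of masking tape, 82 mm across, 24 mm high, lying behind the carrier; origin at the centre of its underside; a bystander
- big_ring: steel ring cutter, 71 mm across, 36 mm high, behind the carrier on the right; a bystander
- small_ring: smaller steel ring cutter, 55 mm across, 31 mm high, beside the big one; a bystander
Things that resemble listed ones, but are neither listed nor needed, are in the scene too. What is shaped like the cup_c but purple or red is not meant.

How it is judged:
On the way, in this order (a step that is already met when the one before it is completed fails the run):
1. both loose cups stand upright in the lane, released, with the first (x of cup_a in the frame of carrier between -0.014 and 0.014 m and y of cup_a in the frame of carrier between -0.11 and 0.095 m and z of cup_a in the frame of carrier between 0.005 and 0.014 m and angle between each of cup_a, cup_b, cup_c's own z axis and vertical below 0.1 rad and x of cup_b in the frame of carrier between -0.014 and 0.014 m and y of cup_b in the frame of carrier between -0.11 and 0.095 m and z of cup_b in the frame of carrier between 0.005 and 0.014 m and x of cup_c in the frame of carrier between -0.014 and 0.014 m and y of cup_c in the frame of carrier between -0.11 and 0.095 m and z of cup_c in the frame of carrier between 0.005 and 0.014 m and contact force between the fingers and cup_b below 0.1 N and contact force between the fingers and cup_c below 0.1 N), for 0.2 s.
2. the retainer's face is within 4 mm of the fill line (value of joint retainer between 0.071 and 0.079 m), for 0.2 s.
3. the cover is seated flat on the deck over the row (x of cover in the frame of carrier between -0.006 and 0.006 m and y of cover in the frame of carrier between 0.006 and 0.024 m and z of cover in the frame of carrier between 0.006 and 0.013 m and angle between cover's own z axis and vertical below 0.05 rad and angle between the y axis of cover and the y axis of carrier, either way round below 0.08 rad), for 0.2 s.
At the end, for the whole second after the job is handed in: All three cups stand upright on the deck in the lane; the retainer's face is within 4 mm of the fill line; the cover rests flat on the deck over them (height within 3 mm, across 6 mm, along 9 mm of its seat, square within 0.08 rad), at rest and released (all of step 2 and all of step 3 and x of cup_a in the frame of carrier between -0.014 and 0.014 m and y of cup_a in the frame of carrier between -0.06 and 0.095 m and z of cup_a in the frame of carrier between 0.005 and 0.014 m and angle between each of cup_a, cup_b, cup_c's own z axis and vertical below 0.1 rad and x of cup_b in the frame of carrier between -0.014 and 0.014 m and y of cup_b in the frame of carrier between -0.06 and 0.095 m and z of cup_b in the frame of carrier between 0.005 and 0.014 m and x of cup_c in the frame of carrier between -0.014 and 0.014 m and y of cup_c in the frame of carrier between -0.06 and 0.095 m and z of cup_c in the frame of carrier between 0.005 and 0.014 m and linear speed of cover below 0.01 m/s and contact force between the fingers and cover below 0.1 N); the robot touches nothing.
It fails at once if the retainer is pushed more than 5 mm past the fill line (value of joint retainer above 0.08 m).
It fails at once if a cup is tipped over (angle between any of cup_a, cup_b, cup_c's own z axis and vertical above 0.6 rad).
It fails at once if a bystander is moved more than 20 mm (distance of any of tape_roll, big_ring, small_ring from where it was at the start of the episode above 0.02 m).
It also fails if it takes over 72 s, if anything falls off the work surface, if the arm or the gripper's body presses on something with over 40 N, if the wrist force passes 120 N, or if a joint passes its speed limit or range.

## Working session

There is one attempt and no reset: what is moved stays moved. The work goes in short steps, Python scripts to look and compute and a tool call to move; the robot and the scene stay as the last step left them, time stands still between calls to the robot, and variables do not carry over. Pictures are saved under pics/ and viewed, at most 10 in all, crops included, and the job is handed in when it is done.

Besides the shell and the picture viewer there is one more tool, called after "Emit:" in YAML: its name, and indented under it one key for each argument. move_arm: Moves the arm, as the interface text tells. Its arguments: {"type":"object","properties":{"increments":{"type":"string"},"grip_force":{"type":"number"}},"required":["increments"]}

```bash
mkdir -p pics
cat > h.py <<'E'
import numpy as np,cv2
from scipy.spatial.transform import Rotation as R
from bench import ctrl
def rot(o):
    o=np.array(o,float)
    if o.shape==(3,3): return o
    return R.from_rotvec(o).as_matrix() if o.size==3 else R.from_quat(o).as_matrix()
def cloud(p):
    d=p["depth"]; v,u=np.indices(d.shape)
    c=np.stack([(u-p["cx"])*d/p["fx"],(v-p["cy"])*d/p["fy"],d],-1)
    w=c@rot(p["orientation"]).T+np.array(p["position"]); w[d==0]=np.nan
    return w
def px(p,x):
    c=rot(p["orientation"]).T@(np.array(x)-np.array(p["position"]))
    return [round(float(p["fx"]*c[0]/c[2]+p["cx"])),round(float(p["fy"]*c[1]/c[2]+p["cy"]))]
def save(p,n,crop=None,s=1):
    f=p["frame"]
    if crop: f=f[crop[1]:crop[3],crop[0]:crop[2]]
    cv2.imwrite("pics/"+n+".png",cv2.resize(f[...,::-1],None,fx=s,fy=s,interpolation=cv2.INTER_CUBIC))
E
python3 - <<'E'
from h import *
for n in ["top","side"]:
    p=ctrl.get_image(n); save(p,n+"0",s=1.25); print(n,p["position"],p["orientation"],p["fx"])
    for t in ["carrier","end_stop","retainer","cup_a","cover","cover_handle","tape_roll","big_ring","small_ring"]:
        try: print(t,[(round(r["score"],2),np.round(r["centre"],3).tolist(),px(p,r["centre"])) for r in ctrl.find_in(t,p)])
        except Exception as e: print(t,e)
print(ctrl.get_state())
E
```

```text
top [ 0.38524309 -0.02128619  1.37401096] [-2.20319902  2.15092823 -0.14728485] 412.08675450977177
carrier [(0.72, [0.519, -0.002, 0.008], [307, 204])]
end_stop [(0.91, [0.516, -0.006, 0.009], [308, 205]), (0.47, [0.667, 0.133, 0.025], [267, 158])]
retainer []
cup_a [(0.8, [0.53, -0.434, 0.041], [438, 202]), (0.78, [0.508, 0.106, 0.052], [272, 205]), (0.78, [0.415, -0.225, 0.042], [375, 236]), (0.63, [0.506, -0.315, 0.037], [402, 209]), (0.59, [0.402, -0.342, 0.045], [411, 241])]
cover [(0.75, [0.507, 0.331, 0.064], [201, 203]), (0.74, [0.521, -0.001, 0.011], [306, 203])]
cover_handle [(0.75, [0.503, 0.333, 0.067], [200, 204]), (0.48, [0.525, -0.082, 0.056], [331, 201])]
tape_roll [(0.95, [0.668, 0.132, 0.024], [267, 157])]
big_ring []
small_ring [(0.57, [0.688, -0.156, 0.024], [354, 154])]
side [ 0.41920745 -1.1255606   0.49891769] [-1.92210969  0.13286405 -0.05817324] 423.78765208440694
carrier [(0.91, [0.518, -0.085, 0.006], [309, 239])]
end_stop [(0.65, [0.521, -0.084, 0.008], [309, 237]), (0.28, [0.663, 0.113, 0.018], [347, 205])]
retainer [(0.8, [0.528, -0.087, 0.034], [312, 22
[... 499 characters left out ...]
{'time': 1.0, 'joint_positions': array([-1.23893926,  0.32097178, -0.07009842,  1.45050284,  0.0226165 ,
        1.37078746, -0.0569084 ]), 'qd': array([ 0.00042015,  0.00047658,  0.00127162,  0.00320573,  0.0009307 ,
       -0.00118027,  0.0013962 ]), 'joint_torque': array([-1.05981417e-04, -4.91109216e+01, -4.03198181e-01, -3.12781262e+01,
       -6.38387189e-02,  3.35653487e-02,  2.52126256e-05]), 'position': array([0.20312441, 0.61747592, 0.19260344]), 'tool_rot': array([4.97002657e-01, 3.10195090e+00, 1.69708890e-04]), 'ft_force': array([ 0.16880101, -0.06030931,  1.16556754]), 'torque': array([-0.00404398, -0.03700098,  0.00477091]), 'grip_force': 0.0, 'grip_width': 1.0037515104222952}
```

View pics/top0.png

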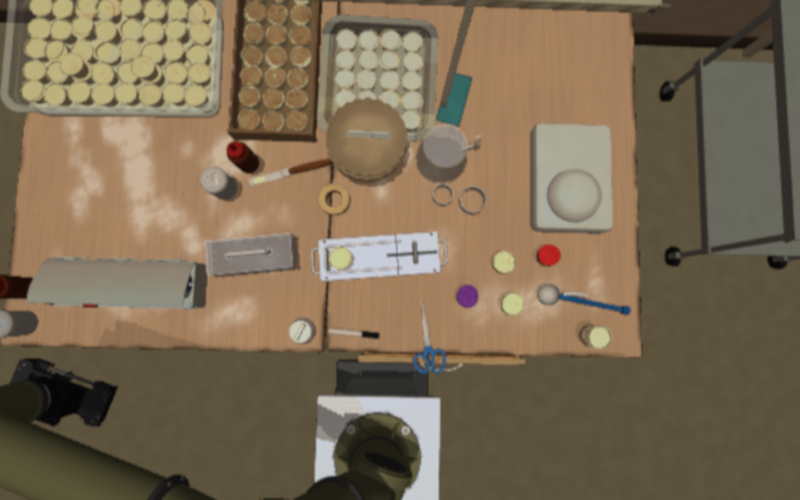

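View pics/side0.png

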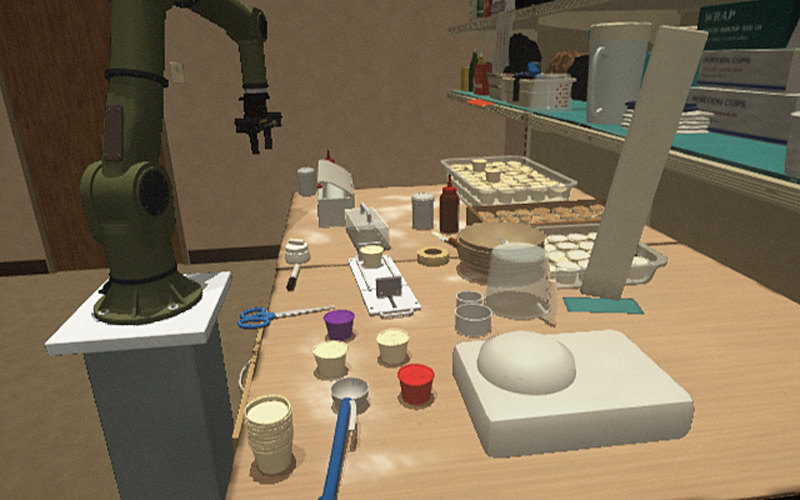

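The picture shows the carrier at top-view (380,256), with cup_a at its left end (340,258). The cover is at (252,254). Things that could be taken for the loose cups:
- Cream cups at (503,262) and (512,303): these match the description.
- Purple cup (467,296), red cup (549,255) and cup stack (598,337): not meant.
- White jar (301,330): not meant.

Next I'll take a close crop and measure.

Run:
```python
from h import *
p=ctrl.get_image("top"); W=cloud(p); save(p,"crop1",(240,170,440,280),4)
for t in ["cup_a","carrier","cover","retainer"]:
  for r in ctrl.silhouettes(t,p):
    m=r["region"]; w=W[m]; w=w[np.isfinite(w[:,0])]
    if t=="cup_a": w=w[w[:,2]>np.nanmax(w[:,2])-.012]
    (c,s,a)=cv2.minAreaRect((w[:,:2]*1000).astype(np.float32))
    print(t,round(r["score"],2),len(w),np.round(c,1),np.round(s,1),round(a,1),np.round(np.nanmax(w[:,2]),3),np.round(w.mean(0),4))
q=ctrl.get_image("wrist"); st=ctrl.get_state(); T=rot(st["tool_rot"])
print(T.T@(np.array(q["position"])-st["position"]),T.T@rot(q["orientation"]),q["fx"])
```

```text
cup_a 0.77 235 [505.8 107.9] [53.6 56.6] 45.7 0.058 [0.5059 0.1076 0.0518]
cup_a 0.74 209 [ 397.6 -340.7] [54.8 53.2] 1.3 0.05 [ 0.3986 -0.3404  0.0413]
cup_a 0.74 199 [ 507.3 -317.6] [55.7 53. ] 1.4 0.05 [ 0.507  -0.3178  0.0417]
cup_a 0.7 185 [ 415.9 -223.5] [54.7 55.6] 46.1 0.051 [ 0.4165 -0.2227  0.0419]
cup_a 0.51 165 [ 530.1 -435.1] [43.3 51.3] 1.7 0.049 [ 0.5295 -0.4347  0.0412]
carrier 0.6 2851 [517.9   1.1] [110.4 340.9] 5.7 0.063 [ 0.5179 -0.0015  0.0128]
carrier 0.55 2153 [510.5 349. ] [101.4 241.1] 5.9 0.104 [0.505  0.3335 0.063 ]
cover 0.64 2052 [513.8 338.2] [100.1 218.5] 6.5 0.104 [0.506  0.3323 0.0651]
retainer 0.69 2790 [516.9  11.6] [109.6 330.9] 5.3 0.063 [5.173e-01 3.000e-04 1.280e-02]
retainer 0.52 23 [518.3 -84.4] [33.1  6.6] 3.2 0.06 [ 0.5181 -0.0836  0.0561]
[ 0.06971175 -0.00038163 -0.19185184] [[ 1.68778856e-04 -9.67533489e-01 -2.52742793e-01]
 [ 9.99999967e-01  1.13968024e-04  2.31504010e-04]
 [-1.95183286e-04 -2.52742824e-01  9.67533476e-01]] 299.3142933817935
```

View pics/crop1.png

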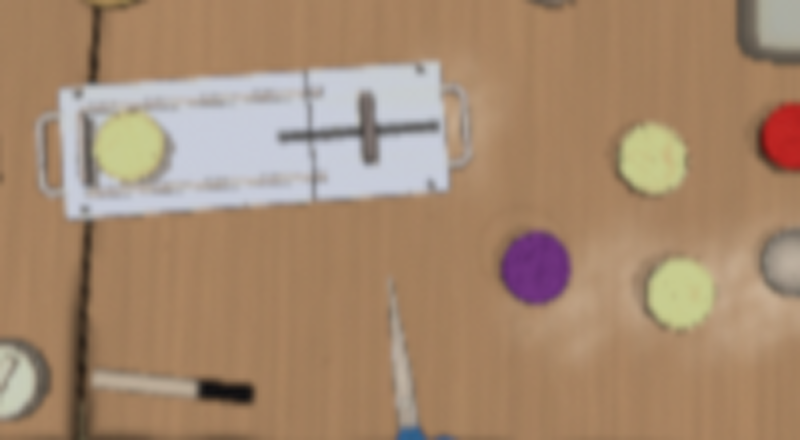

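The crop shows the two cream cups at crop (653,158) and (680,292), distinct from the purple and red ones. The fill line is at (312,130) and the retainer at (368,128). I'm moving to a viewpoint over the carrier and cover.

Emit:
move_arm:
  increments: "22 -26 4 0 0 -4.7 0;22 -26 4 0 0 -4.7 0;22 -26 4 0 0 -4.7 0;22 -26 4 0 0 -4.7 0;22 -26 4 0 0 -4.7 0;22 -26 4 0 0 -4.7 0;22 -26 4 0 0 -4.7 0;22 -26 4 0 0 -4.7 0"
  grip_force: 10

```text
time: 1.97
position: [0.38, 0.4081, 0.2251]
tool_rot: [1.476, 2.773, 0.001]
ft_force: [0.3, 0.8, 0.2]
grip_width: 1.0
grip_force: 0.0
```

Emit:
move_arm:
  increments: "22 -26 4 0 0 -4.7 0;22 -26 4 0 0 -4.7 0;22 -26 4 0 0 -4.7 0;22 -26 4 0 0 -4.7 0;22 -26 4 0 0 -4.7 0;22 -26 4 0 0 -4.7 0;0 0 0 0 0 0 0;0 0 0 0 0 0 0"

```text
time: 2.63
position: [0.5128, 0.2509, 0.249]
tool_rot: [2.108, 2.329, 0.001]
ft_force: [-0.6, 0.8, -0.6]
grip_width: 0.995
grip_force: 0.0
```

Run:
```python
from h import *
p=ctrl.get_image("wrist"); W=cloud(p); save(p,"w1",s=1.25); np.savez("w1.npz",**{k:p[k] for k in["frame","depth","fx","fy","cx","cy","position","orientation"]})
print(ctrl.get_state()["position"],ctrl.get_state()["tool_rot"])
for t in ["cup_a","carrier","cover","cover_handle","retainer","end_stop"]:
  for r in ctrl.silhouettes(t,p):
    m=r["region"]; w=W[m]; w=w[np.isfinite(w[:,0])]
    if t!="carrier": w=w[w[:,2]>np.nanpercentile(w[:,2],97)-.012]
    (c,s,a)=cv2.minAreaRect((w[:,:2]*1000).astype(np.float32))
    print(t,round(r["score"],2),len(w),np.round(c,1),np.round(s,1),round(a,1),np.round(np.nanmax(w[:,2]),3),np.round(w.mean(0),4),px(p,w.mean(0)))
```

```text
[0.51133786 0.25312206 0.24866137] [-2.10322193e+00 -2.33314863e+00 -5.24345351e-04]
cup_a 0.5 278 [517.6 176.9] [195.3  49.7] 81.6 0.366 [0.506  0.0957 0.0582] [306, 285]
carrier 0.75 3994 [502.9 138.8] [110.  269.4] 5.0 0.376 [0.5043 0.1068 0.0147] [307, 264]
cover 0.78 1102 [506.9 339.1] [ 12.  110.5] 7.1 0.102 [0.5066 0.3409 0.0974] [325, 103]
cover_handle 0.9 1102 [506.9 339.1] [ 12.  110.5] 7.1 0.102 [0.5066 0.3409 0.0974] [325, 103]
end_stop 0.6 313 [497.1 178.2] [ 59.7 192.8] 8.5 0.374 [0.5018 0.1503 0.0611] [307, 250]
```

View pics/w1.png

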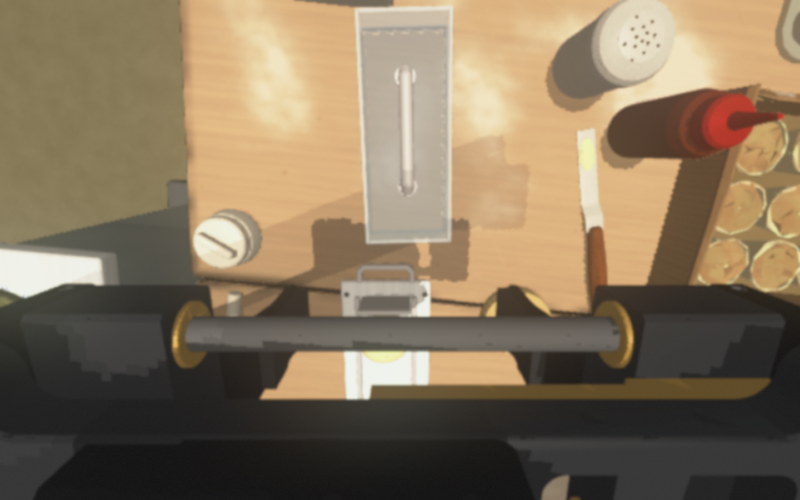

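The wrist view shows the cover at (405,125) with its handle, but the gripper hides everything below row 285. So I need to look at the carrier from further right.

Emit:
move_arm:
  increments: "0 -40 8 0 0 0 0;0 -40 8 0 0 0 0;0 -40 8 0 0 0 0;0 -40 8 0 0 0 0;0 -40 8 0 0 0 0;0 -40 8 0 0 0 0;0 -40 8 0 0 0 0;0 -40 8 0 0 0 0"

```text
time: 3.65
position: [0.5107, -0.0678, 0.3132]
tool_rot: [2.1, 2.336, 0.002]
ft_force: [0.9, -0.8, 0.1]
grip_width: 0.998
grip_force: 0.0
```

Emit:
move_arm:
  increments: "0 -30 5 0 0 0 0;0 0 0 0 0 0 0;0 0 0 0 0 0 0;0 0 0 0 0 0 0;0 0 0 0 0 0 0;0 0 0 0 0 0 0;0 0 0 0 0 0 0;0 0 0 0 0 0 0"

```text
time: 4.32
position: [0.5112, -0.0956, 0.3174]
tool_rot: [-2.1, -2.336, 0.0]
ft_force: [0.0, 0.3, -0.2]
grip_width: 0.998
grip_force: 0.0
```

Run:
```python
from h import *
p=ctrl.get_image("wrist"); W=cloud(p); save(p,"w2",s=1.25); np.savez("w2.npz",**{k:p[k] for k in["frame","depth","fx","fy","cx","cy","position","orientation"]})
print(ctrl.get_state()["position"],ctrl.get_state()["tool_rot"])
for t in ["cup_a","carrier","retainer","end_stop"]:
  for r in ctrl.silhouettes(t,p):
    m=r["region"]; w=W[m]; w=w[np.isfinite(w[:,0])&(w[:,2]<.15)]
    if t!="carrier": w=w[w[:,2]>np.nanpercentile(w[:,2],97)-.012]
    (c,s,a)=cv2.minAreaRect((w[:,:2]*1000).astype(np.float32))
    print(t,round(r["score"],2),len(w),np.round(c,1),np.round(s,1),round(a,1),np.round(np.nanmax(w[:,2]),3),np.round(w.mean(0),4),px(p,w.mean(0)))
```

```text
[ 0.51120026 -0.09585198  0.3174401 ] [-2.10074142e+00 -2.33585436e+00  3.05213223e-04]
cup_a 0.9 754 [ 418.7 -220.8] [48.7 57. ] 14.0 0.045 [ 0.418  -0.2208  0.0397] [259, 237]
cup_a 0.66 1559 [504.2 107.8] [58.1 55.2] 3.0 0.055 [0.5039 0.1084 0.0507] [333, 21]
cup_a 0.63 697 [ 504.7 -319.7] [56.4 52.1] 3.5 0.044 [ 0.5054 -0.3186  0.0396] [305, 293]
cup_a 0.62 752 [ 398.4 -339.6] [57.1 54. ] 74.6 0.043 [ 0.3975 -0.3393  0.0393] [244, 298]
cup_a 0.48 12036 [517.4 -10.3] [110.  320.9] 5.7 0.057 [ 0.5169 -0.0045  0.0114] [332, 109]
carrier 0.77 12263 [517.4 -10.2] [110.5 321.3] 5.4 0.057 [ 0.5168 -0.0049  0.0113] [332, 110]
retainer 0.54 245 [524.8 -82.7] [54.7  8.8] 5.9 0.057 [ 0.5247 -0.0823  0.0537] [332, 162]
end_stop 0.87 12004 [517.4 -10.2] [109.9 320.8] 5.7 0.057 [ 0.517  -0.0043  0.0113] [332, 109]
end_stop 0.3 249 [524.8 -82.7] [54.7  8.8] 5.9 0.057 [ 0.5242 -0.0824  0.0537] [332, 162]
```

View pics/w2.png

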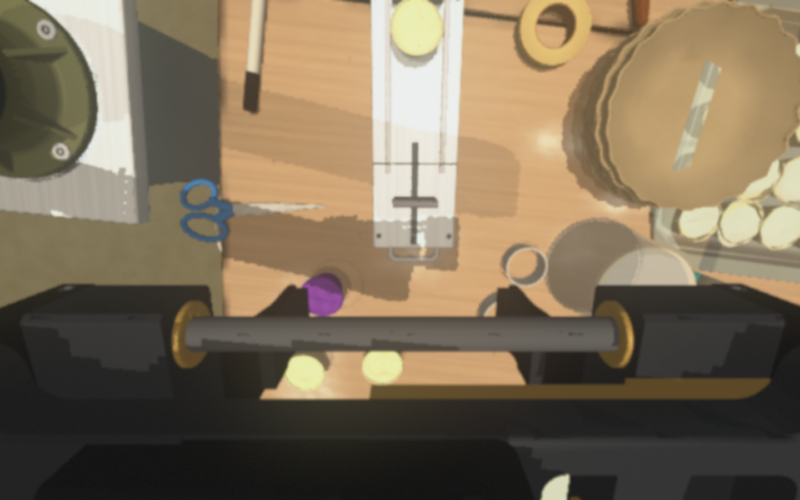

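The view shows cup_a at (417,28), the fill line at row 163, the retainer at (415,202) and the plate end at row 247. I'm refining the carrier pose from this picture.

```bash
cat >> h.py <<'E'
def rectify(p,o,yaw,z,ys,xs):
    c,s=np.cos(yaw),np.sin(yaw)
    X,Y=np.meshgrid(xs,ys)
    P=np.stack([o[0]+c*X-s*Y,o[1]+s*X+c*Y,np.full_like(X,z)],-1)
    C=(P-np.array(p["position"]))@rot(p["orientation"])
    u=(p["fx"]*C[...,0]/C[...,2]+p["cx"]).astype(np.float32);v=(p["fy"]*C[...,1]/C[...,2]+p["cy"]).astype(np.float32)
    return cv2.remap(p["frame"],u,v,cv2.INTER_LINEAR)
E
python3 - <<'E'
from h import *
p=dict(np.load("w2.npz"))
W=cloud(p)
# edges of plate: white pixels near deck height
g=p["frame"].astype(int); m=(np.abs(W[...,2]-.010)<.006)&(abs(g[...,0]-g[...,2])<25)&(g.min(-1)>110)
m=cv2.morphologyEx(m.astype(np.uint8),cv2.MORPH_OPEN,np.ones((3,3)))>0
n,l,st,ct=cv2.connectedComponentsWithStats(m.astype(np.uint8)); k=1+np.argmax(st[1:,4]); m=l==k
w=W[m]; print("z",np.median(w[:,2]))
for a in np.arange(-.15,.15,.03):
    s=w[np.abs(w[:,1]-a)<.004]; print(round(a,3),len(s),s[:,0].min().round(4) if len(s) else 0,s[:,0].max().round(4) if len(s) else 0)
yaw=np.radians(5.6); o=np.array([.5174,-.0102]); ys=np.arange(-.2,.16,.001)
for xs in [(-.028,-.012),(.012,.028),(-.052,-.042),(.042,.052)]:
    r=rectify(p,o,yaw,.010,ys,np.arange(*xs,.001)).mean((1,2)); d=np.diff(r)
    i=[j for j in range(1,len(d)-1) if abs(d[j])>9]
    print(xs,[(round(ys[j]*1000),round(d[j])) for j in i])
E
```

```text
z 0.009809629939660225
-0.15 57 0.4785 0.5267
-0.12 272 0.4741 0.5803
-0.09 137 0.4716 0.5781
-0.06 307 0.4706 0.5751
-0.03 273 0.4661 0.5714
0.0 313 0.4638 0.5699
0.03 370 0.4593 0.5679
0.06 369 0.4568 0.5649
0.09 308 0.4542 0.5621
0.12 134 0.4501 0.559
(-0.028, -0.012) [(-140, 11), (-139, 11), (-138, 9), (-103, 11), (-102, 9), (-86, -14), (-85, -20), (-84, -21), (-83, -10), (-72, 12), (-71, 24), (-70, 28), (-69, 27), (-68, 11), (-30, -12), (-29, -20), (-26, 20), (-25, 12), (154, -11), (155, -12), (156, -12), (157, -10)]
(0.012, 0.028) [(-86, -18), (-85, -19), (-84, -20), (-71, 26), (-70, 28), (-69, 29), (-68, 14), (-29, -16), (-26, 13), (-25, 12), (154, -13), (155, -16), (156, -16), (157, -12)]
(-0.052, -0.042) [(-140, 11), (-139, 11), (-138, 10), (-127, -9), (-126, -10), (-121, 11), (-120, 11), (-105, 9), (-104, 12), (-103, 13), (-30, -15), (-29, -20), (-26, 22), (-25, 12)]
(0.042, 0.052) [(-173, -11), (-172, -10), (-171, -9), (-139, 10), (-98, 10), (-97, 11), (-30, -10), (-29, -17), (-28, -14), (-26, 13), (-25, 17)]
```

Carrier origin is about (0.513, 0.034) with yaw 5.5°. The retainer reads about 0.035 m and cup_a sits at lane y ≈ 74 mm. Fetching the cup at (0.506, -0.3185).

Emit:
move_arm:
  increments: "-0.7 -28 -27 0 0 -0.1 0;-0.7 -28 -27 0 0 -0.1 0;-0.7 -28 -27 0 0 -0.1 0;-0.7 -28 -27 0 0 -0.1 0;-0.6 -28 -27 0 0 -0.1 0;-0.6 -28 -27 0 0 0 0;-0.6 -28 -27 0 0 0 0;-0.6 -27 -28 0 0 0 0"
  grip_force: 6

```text
time: 5.23
position: [0.506, -0.321, 0.0996]
tool_rot: [2.112, 2.325, 0.0]
ft_force: [0.7, -0.1, 0.7]
grip_width: 0.997
grip_force: 0.0
```

Emit:
move_arm:
  increments: "0 0 -22 0 0 0 0;0 0 -22 0 0 0 0;0 0 -22 0 0 0 0;0 0 -18 0 0 0 0;0 0 0 0 0 0 0;0 0 0 0 0 0 130;0 0 0 0 0 0 130;0 0 0 0 0 0 130"

```text
time: 5.9
position: [0.5071, -0.3202, 0.0183]
tool_rot: [2.11, 2.323, 0.001]
ft_force: [-0.8, 0.4, 1.1]
grip_width: 0.854
grip_force: 0.0
```

Emit:
move_arm:
  increments: "0 0 0 0 0 0 130;0 0 0 0 0 0 130;0 0 0 0 0 0 130;0 0 0 0 0 0 130;0 0 0 0 0 0 130;0 0 0 0 0 0 130;0 0 4 0 0 0 130;0 0 10 0 0 0 130"

```text
time: 6.57
position: [0.5049, -0.3189, 0.0298]
tool_rot: [-2.111, -2.323, 0.002]
ft_force: [-0.3, 0.0, 0.2]
grip_width: 0.497
grip_force: 0.0
```

Run:
```python
from h import *
p=ctrl.get_image("side"); print(ctrl.get_state()["position"],ctrl.get_state()["grip_width"],ctrl.get_state()["grip_force"])
save(p,"s1",(220,200,460,340),3)
```

```text
[ 0.50662295 -0.32018457  0.03274285] 0.49227991905991403 0.0
```

View pics/s1.png

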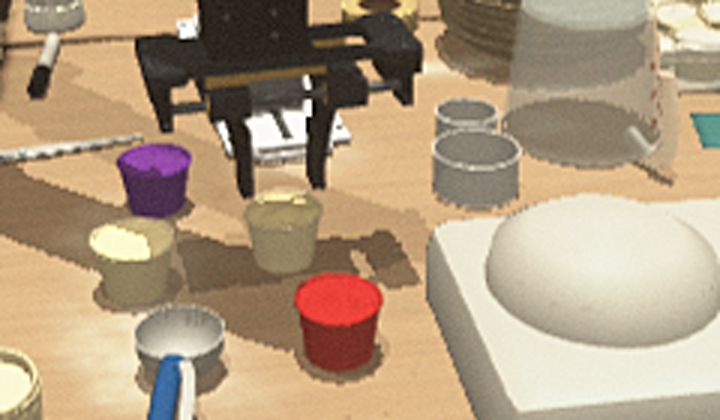

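Run:
```python
from h import *
p=ctrl.get_image("side"); W=cloud(p); st=ctrl.get_state(); print(px(p,st["position"]),"shown tips about",[220+283//3,200+190//3], np.round(st["joint_positions"],3))
for (u,v) in [(220+245//3,200+180//3),(220+318//3,200+175//3),(220+285//3,200+240//3),(220+285//3,200+200//3)]: print(u,v,W[v,u].round(4))
t=ctrl.get_image("top"); V=cloud(t)
for q in (p,t):
  w_=cloud(q)
  for r in ctrl.silhouettes("cup_a",q):
    w=w_[r["region"]]; w=w[np.isfinite(w[:,0])]; lo,hi=np.percentile(w,2,0),np.percentile(w,98,0); print(round(r["score"],2),lo.round(3),hi.round(3))
q=ctrl.get_image("wrist"); 
save(q,"w3",s=1.0)
```

```text
[315, 274] shown tips about [314, 263] [-0.1    0.421  0.76   1.785 -0.329  1.063  0.873]
301 260 [ 0.4776 -0.3302  0.0733]
326 258 [ 0.5314 -0.3268  0.0715]
315 280 [ 0.5049 -0.3423  0.0294]
315 266 [ 0.5107 -0.2964  0.0375]
0.96 [ 0.372 -0.367  0.001] [ 0.422 -0.316  0.041]
0.79 [ 0.503 -0.464  0.001] [ 0.551 -0.41   0.042]
0.72 [ 0.481 -0.344 -0.001] [ 0.531 -0.228  0.042]
0.61 [ 0.389 -0.249  0.001] [ 0.44  -0.197  0.042]
0.66 [0.479 0.086 0.046] [0.53  0.134 0.056]
0.5 [ 0.393 -0.243  0.035] [ 0.442 -0.197  0.046]
```

View pics/w3.png

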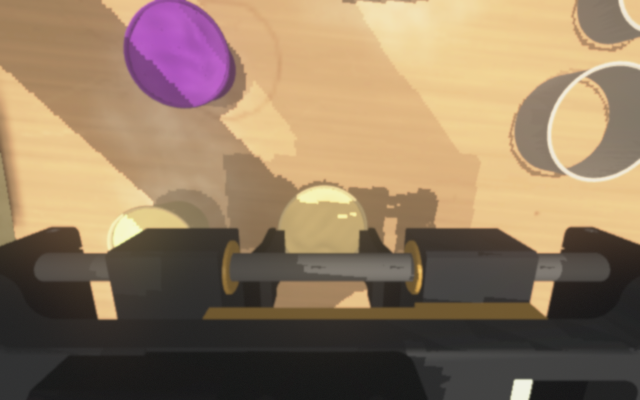

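Run:
```python
from h import *
p=ctrl.get_image("side"); W=cloud(p); f=p["frame"]
for u in (299,300,301,302,303,325,326,327):
    print(u,[(v,W[v,u].round(3).tolist(),int(f[v,u].mean())) for v in range(256,268,2)])
print(ctrl.get_state()["position"])
```

```text
299 [(256, [0.475, -0.314, 0.075], 40), (258, [0.475, -0.313, 0.069], 59), (260, [0.475, -0.312, 0.064], 68), (262, [0.482, -0.2, -0.001], 160), (264, [0.481, -0.21, -0.002], 159), (266, [0.48, -0.222, -0.001], 158)]
300 [(256, [0.476, -0.332, 0.084], 29), (258, [0.476, -0.325, 0.076], 28), (260, [0.476, -0.325, 0.071], 28), (262, [0.476, -0.324, 0.065], 54), (264, [0.483, -0.212, -0.0], 114), (266, [0.482, -0.223, 0.0], 156)]
301 [(256, [0.478, -0.333, 0.084], 38), (258, [0.477, -0.334, 0.08], 34), (260, [0.477, -0.332, 0.074], 35), (262, [0.477, -0.331, 0.069], 29), (264, [0.477, -0.332, 0.065], 26), (266, [0.485, -0.219, -0.003], 126)]
302 [(256, [0.48, -0.333, 0.084], 40), (258, [0.48, -0.334, 0.08], 40), (260, [0.48, -0.332, 0.074], 41), (262, [0.479, -0.333, 0.07], 43), (264, [0.479, -0.334, 0.066], 26), (266, [0.479, -0.332, 0.06], 133)]
303 [(256, [0.482, -0.331, 0.083], 34), (258, [0.482, -0.331, 0.078], 39), (260, [0.482, -0.331, 0.073], 39), (262, [0.481, -0.334, 0.07], 34), (264, [0.482, -0.329, 0.063], 32), (266, [0.49, -0.225, 0.0], 147)]
325 [(256, [0.53, -0.325, 0.076], 45), (258, [0.529, -0.326, 0.071], 43), (260, [0.529, -0.328, 0.067], 45), (262, [0.529, -0.327, 0.062], 56), (264, [0.544, -0.218, -0.003], 167), (266, [0.532, -0.304, 0.04], 142)]
326 [(256, [0.532, -0.325, 0.075], 45), (258, [0.531, -0.328, 0.072], 40), (260, [0.531, -0.328, 0.067], 45), (262, [0.531, -0.328, 0.062], 81), (264, [0.546, -0.222, -0.001], 163), (266, [0.544, -0.234, 0.0], 155)]
327 [(256, [0.534, -0.327, 0.076], 25), (258, [0.534, -0.327, 0.071], 32), (260, [0.533, -0.329, 0.068], 25), (262, [0.534, -0.326, 0.062], 74), (264, [0.548, -0.223, -0.0], 165), (266, [0.547, -0.233, -0.0], 163)]
[ 0.50588344 -0.31937783  0.03047342]
```

The fingertips sit about 30 mm above the reported TCP when part open, so they closed above the cup. I'll open them and measure the tip height before descending.

Emit:
move_arm:
  increments: "0 0 0 0 0 0 0;0 0 0 0 0 0 0;0 0 0 0 0 0 0;0 0 0 0 0 0 0;0 0 0 0 0 0 0;0 0 0 0 0 0 0;0 0 0 0 0 0 0;0 0 0 0 0 0 0"

```text
time: 7.58
position: [0.5059, -0.3195, 0.0306]
tool_rot: [2.112, 2.325, -0.0]
ft_force: [-0.2, -0.7, -0.2]
grip_width: 0.97
grip_force: 0.0
```

```bash
cat >> h.py <<'E'
def tips():
    p=ctrl.get_image("side"); W=cloud(p); s=ctrl.get_state(); P=s["position"]
    m=(p["frame"].mean(-1)<75)&(abs(W[...,0]-P[0])<.07)&(W[...,1]-P[1]<.0)&(W[...,1]-P[1]>-.03)&(W[...,2]<P[2]+.09)
    w=W[m]
    for sg in (-1,1):
        k=w[sg*(w[:,0]-P[0])>0]
        if len(k): b=k[k[:,2]<np.percentile(k[:,2],1)+.02]; print(sg,"min z",k[:,2].min().round(4),"x",b[:,0].min().round(4),b[:,0].max().round(4),"y",np.median(b[:,1]).round(4))
    print(P.round(4),round(s["grip_width"],3),np.round(s["ft_force"],1))
E
python3 -c "
from h import *
tips()
for i in range(4): ctrl.get_image('side'); print(ctrl.get_state()['position'].round(4))"
```

```text
-1 min z 0.0625 x 0.4545 0.4629 y -0.3337
1 min z 0.0631 x 0.5477 0.5557 y -0.3247
[ 0.506  -0.3195  0.0306] 0.98 [-0.2 -0.2 -0.5]
[ 0.5059 -0.3195  0.0306]
[ 0.506  -0.3195  0.0306]
[ 0.5059 -0.3196  0.0306]
[ 0.5059 -0.3195  0.0306]
```

Emit:
move_arm:
  increments: "0 1 -10 0 0 0 0;0 0 -10 0 0 0 0;0 0 -8 0 0 0 0;0 0 0 0 0 0 0;0 0 0 0 0 0 0;0 0 0 0 0 0 0;0 0 0 0 0 0 0;0 0 0 0 0 0 0"

```text
time: 8.5
position: [0.5062, -0.3188, 0.003]
tool_rot: [2.112, 2.325, 0.0]
ft_force: [-0.4, -0.4, 0.4]
grip_width: 1.0
grip_force: 0.0
```

```bash
python3 -c "
from h import *
tips()
p=ctrl.get_image('side'); save(p,'s2',(260,220,380,310),5)"
```

```text
-1 min z 0.034 x 0.4534 0.4618 y -0.3331
1 min z 0.036 x 0.5495 0.5581 y -0.324
[ 0.5062 -0.3187  0.003 ] 0.997 [ 0.2 -1.4  0.2]
```

View pics/s2.png

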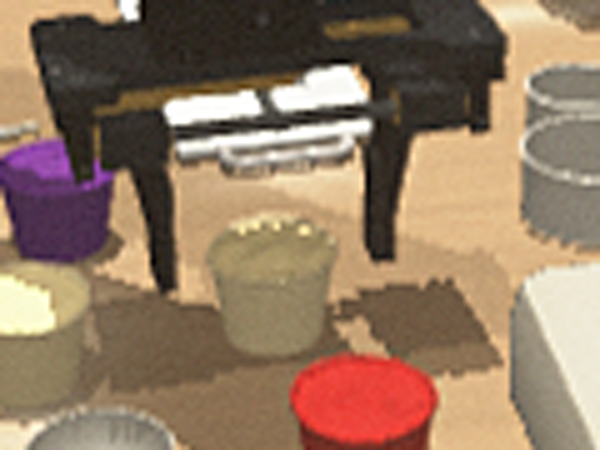

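The image shows the tips level with the cup rim, though the reported z is 3 mm. So tip height is about reported z plus 31 mm. Descending a further 16 mm and gripping.

Emit:
move_arm:
  increments: "0 0 -8 0 0 0 0;0 0 -8 0 0 0 0;0 0 0 0 0 0 0;0 0 0 0 0 0 130;0 0 0 0 0 0 130;0 0 0 0 0 0 130;0 0 0 0 0 0 130;0 0 0 0 0 0 130"

```text
time: 9.27
position: [0.5061, -0.3187, -0.0132]
tool_rot: [2.112, 2.325, 0.0]
ft_force: [-0.2, -0.1, -0.7]
grip_width: 0.707
grip_force: 0.0
```

Emit:
move_arm:
  increments: "0 0 0 0 0 0 130;0 0 3 0 0 0 130;0 0 10 0 0 0 130;0 0 20 0 0 0 130;0 0 30 0 0 0 130;0 0 30 0 0 0 130;0 0 0 0 0 0 130;0 0 0 0 0 0 130"

```text
time: 9.93
position: [0.5074, -0.3195, 0.0823]
tool_rot: [2.11, 2.322, 0.003]
ft_force: [-0.8, 0.1, -1.1]
grip_width: 0.649
grip_force: 6.0
```

Cup gripped at 56.5 mm opening and 6 N. Carrying it to lane y ≈ +13.5 mm.

Emit:
move_arm:
  increments: "0.6 36.6 0 0 0 0 130;0.6 36.6 0 0 0 0 130;0.6 36.6 0 0 0 0 130;0.6 36.6 0 0 0 0 130;0.6 36.6 0 0 0 0 130;0.6 36.6 0 0 0 0 130;0.5 36.6 0 0 0 0 130;0.5 36.6 0 0 0 0 130"

```text
time: 10.6
position: [0.5092, -0.0239, 0.0788]
tool_rot: [-2.112, -2.324, 0.002]
ft_force: [0.3, -0.3, -2.4]
grip_width: 0.654
grip_force: 6.0
```

Emit:
move_arm:
  increments: "0.5 36.6 0 0 0 0 130;0.5 36.6 0 0 0 0 130;0 0 0 0 0 0 130;0 0 -20 0 0 0 130;0 0 -20 0 0 0 130;0 0 -15 0 0 0 130;0 0 0 0 0 0 130;0 0 0 0 0 0 130"

```text
time: 11.27
position: [0.5101, 0.0469, 0.0235]
tool_rot: [-2.112, -2.324, 0.005]
ft_force: [-0.3, -0.5, 0.4]
grip_width: 0.654
grip_force: 6.0
```

Run:
```python
from h import *
st=ctrl.get_state();print(st["position"],st["tool_rot"],st["grip_width"],st["ft_force"])
p=ctrl.get_image("wrist"); W=cloud(p); save(p,"w4",s=1)
t=ctrl.get_image("side"); V=cloud(t)
o=np.array([.513,.034]);a=np.radians(5.5);Rm=np.array([[np.cos(a),np.sin(a)],[-np.sin(a),np.cos(a)]])
for q,w_ in ((p,W),(t,V)):
  for r in ctrl.silhouettes("cup_a",q):
    w=w_[r["region"]]; w=w[np.isfinite(w[:,0])]; w=w[(w[:,2]>.03)&(w[:,2]<.12)&(w[:,1]>-.1)]
    if len(w)<20: continue
    c=(w[:,:2]-o)@Rm.T; print(len(w),"carrier lo",np.percentile(c,2,0).round(4),"hi",np.percentile(c,98,0).round(4),"z",np.percentile(w[:,2],[2,98]).round(3))
```

```text
[0.51009346 0.04687634 0.02349702] [-2.11184431 -2.32402501  0.00474251] 0.6541356961926267 [-0.26368855 -0.51972603  0.35846236]
6247 carrier lo [-0.0264 -0.0108] hi [0.0216 0.0419] z [0.056 0.079]
9204 carrier lo [-0.028   0.0505] hi [0.0247 0.1016] z [0.048 0.053]
187 carrier lo [-0.0259 -0.125 ] hi [ 0.0266 -0.1162] z [0.031 0.056]
275 carrier lo [-0.0249 -0.0136] hi [0.0232 0.0401] z [0.039 0.079]
```

The held cup is centred at lane y ≈ 14.5 mm and cup_a at 76 mm, which leaves a clear gap. Lowering, releasing and rising.

Emit:
move_arm:
  increments: "0 0 -10 0 0 0 130;0 0 -10 0 0 0 130;0 0 -5 0 0 0 130;0 0 -1 0 0 0 130;0 0 0 0 0 0 130;0 0 0 0 0 0 70;0 0 0 0 0 0 0;0 0 0 0 0 0 0"

```text
time: 12.13
position: [0.512, 0.0475, -0.001]
tool_rot: [2.112, 2.325, 0.001]
ft_force: [0.3, -0.2, 1.3]
grip_width: 0.797
grip_force: 0.0
```

Emit:
move_arm:
  increments: "0 0 0 0 0 0 0;0 0 0 0 0 0 0;0 0 10 0 0 0 0;0 0 30 0 0 0 0;0 -10 35 0 0 0 0;-5 -39 0 0 0 0 0;-10 -39 0 0 0 0 0;-10 -39 0 0 0 0 0"

```text
time: 12.8
position: [0.4872, -0.0807, 0.0754]
tool_rot: [2.109, 2.326, 0.004]
ft_force: [0.8, 0.0, -0.3]
grip_width: 0.999
grip_force: 0.0
```

Emit:
move_arm:
  increments: "-12.7 -37.2 0 0 0 0 0;-12.7 -37.2 0 0 0 0 0;-12.7 -37.2 0 0 0 0 0;-12.7 -37.2 0 0 0 0 0;-12.7 -37.2 0 0 0 0 0;-12.7 -37.2 0 0 0 0 0;-12.7 -37 0 0 0 0 0;0 0 -20 0 0 0 0"

```text
time: 13.47
position: [0.3959, -0.3505, 0.0582]
tool_rot: [2.117, 2.306, -0.004]
ft_force: [1.1, -0.9, 0.9]
grip_width: 1.005
grip_force: 0.0
```

Emit:
move_arm:
  increments: "0 0 0 0 0 0 0;0 0 0 0 0 0 0;0 0 0 0 0 0 0;0 0 0 0 0 0 0;0 0 0 0 0 0 0;0 0 0 0 0 0 0;0 0 0 0 0 0 0;0 0 0 0 0 0 0"

```text
time: 14.13
position: [0.398, -0.3395, 0.0538]
tool_rot: [2.111, 2.326, 0.001]
ft_force: [0.6, -0.0, -0.6]
grip_width: 0.996
grip_force: 0.0
```

Run:
```python
from h import *
st=ctrl.get_state();print(st["position"],st["tool_rot"])
p=ctrl.get_image("wrist"); t=ctrl.get_image("side")
for q in (p,t):
  w_=cloud(q)
  for r in ctrl.silhouettes("cup_a",q):
    w=w_[r["region"]]; w=w[np.isfinite(w[:,0])]; w=w[(w[:,2]>.0)&(w[:,2]<.06)&(abs(w[:,0]-.4)<.05)&(abs(w[:,1]+.34)<.05)]
    if len(w)<20: continue
    h=w[w[:,2]>.028]; print(len(w),"lo",np.percentile(h,1,0).round(4),"hi",np.percentile(h,99,0).round(4))
q=t;w_=cloud(q)
o=np.array([.513,.034]);a=np.radians(5.5);Rm=np.array([[np.cos(a),np.sin(a)],[-np.sin(a),np.cos(a)]])
for n in ("top","side"):
  q=ctrl.get_image(n); w_=cloud(q)
  for r in ctrl.silhouettes("cup_a",q):
    w=w_[r["region"]]; w=w[np.isfinite(w[:,0])]; w=w[(w[:,2]>.045)&(w[:,1]>-.03)]
    if len(w)>20: c=(w[:,:2]-o)@Rm.T; print(n,len(w),np.percentile(c,2,0).round(4),np.percentile(c,98,0).round(4),np.percentile(w[:,2],[2,98]).round(3))
```

```text
[ 0.39799896 -0.33945036  0.05380943] [2.11129197e+00 2.32582575e+00 6.09796079e-04]
4557 lo [ 0.3685 -0.3633  0.0374] hi [ 0.4234 -0.3135  0.0419]
635 lo [ 0.3702 -0.3684  0.0286] hi [ 0.4243 -0.3135  0.0418]
top 249 [-0.027   0.0492] [0.027  0.1004] [0.046 0.057]
top 243 [-0.025  -0.0105] [0.0256 0.0416] [0.046 0.056]
top 48 [-0.0283  0.0013] [0.029  0.1154] [0.048 0.06 ]
side 52 [-0.026  0.064] [0.024  0.1043] [0.048 0.053]
```

cup_b stands at lane y ≈ 15 mm, upright, and cup_a at 75 mm. The second loose cup at (0.397, -0.340) is centred under the tool, so I'm gripping it.

Emit:
move_arm:
  increments: "-1 -1 -25 0 0 0 0;0 0 -25 0 0 0 0;0 0 -17 0 0 0 0;0 0 0 0 0 0 0;0 0 0 0 0 0 130;0 0 0 0 0 0 130;0 0 0 0 0 0 130;0 0 0 0 0 0 130"

```text
time: 15.2
position: [0.3976, -0.3413, -0.0122]
tool_rot: [2.111, 2.324, 0.001]
ft_force: [-0.4, 0.9, -0.2]
grip_width: 0.78
grip_force: 0.0
```

Emit:
move_arm:
  increments: "0 0 0 0 0 0 130;0 0 0 0 0 0 130;0 0 0 0 0 0 130;0 0 5 0 0 0 130;0 0 20 0 0 0 130;0 0 30 0 0 0 130;0 0 30 0 0 0 130;0 0 10 0 0 0 130"

```text
time: 15.87
position: [0.3981, -0.3425, 0.0853]
tool_rot: [2.11, 2.321, 0.002]
ft_force: [0.2, -0.5, -0.5]
grip_width: 0.66
grip_force: 6.0
```

Emit:
move_arm:
  increments: "12 32.9 0 0 0 0 130;12 32.9 0 0 0 0 130;12 32.9 0 0 0 0 130;12 32.9 0 0 0 0 130;12 32.9 0 0 0 0 130;12 32.9 0 0 0 0 130;12 32.9 0 0 0 0 130;12 32.9 0 0 0 0 130"

```text
time: 16.53
position: [0.4925, -0.0757, 0.0814]
tool_rot: [-2.112, -2.325, -0.0]
ft_force: [0.3, -0.1, -0.5]
grip_width: 0.654
grip_force: 6.0
```

Emit:
move_arm:
  increments: "12 32.9 0 0 0 0 130;12.4 32.6 0 0 0 0 130;0 0 0 0 0 0 130;0 0 -20 0 0 0 130;0 0 -20 0 0 0 130;0 0 -15 0 0 0 130;0 0 0 0 0 0 130;0 0 0 0 0 0 130"

```text
time: 17.2
position: [0.5159, -0.0124, 0.0259]
tool_rot: [-2.112, -2.324, 0.003]
ft_force: [-0.1, 0.2, 0.5]
grip_width: 0.66
grip_force: 6.0
```

```bash
cat >> h.py <<'E'
o=np.array([.513,.034]);a=np.radians(5.5);Rm=np.array([[np.cos(a),np.sin(a)],[-np.sin(a),np.cos(a)]])
def lane(names=("wrist","side","top"),things=("cup_a",)):
  for n in names:
    q=ctrl.get_image(n); w_=cloud(q)
    for t in things:
     for r in ctrl.silhouettes(t,q):
      w=w_[r["region"]]; w=w[np.isfinite(w[:,0])]; w=w[(w[:,2]>.042)&(w[:,2]<.12)&(w[:,1]>-.13)&(w[:,1]<.2)]
      if len(w)>20: c=(w[:,:2]-o)@Rm.T; print(n,t,len(w),np.percentile(c,2,0).round(4),np.percentile(c,98,0).round(4),np.percentile(w[:,2],[2,98]).round(3))
  st=ctrl.get_state();print(round(st["time"],2),st["position"].round(4),st["tool_rot"].round(3),(Rm@(st["position"][:2]-o)).round(4))
E
python3 -c "
from h import *
lane(('wrist','side'),('cup_a','retainer'))"
```

```text
wrist cup_a 7230 [-0.0286  0.0492] [0.0254 0.0804] [0.048 0.053]
wrist cup_a 8908 [-0.0269 -0.0096] [0.0248 0.0423] [0.047 0.053]
wrist cup_a 6377 [-0.0271 -0.0711] [ 0.0224 -0.0192] [0.055 0.08 ]
side cup_a 312 [-0.0253 -0.0746] [ 0.0237 -0.0205] [0.044 0.081]
side cup_a 36 [-0.0036  0.0613] [0.0217 0.099 ] [0.048 0.052]
17.5 [ 0.5178 -0.012   0.0275] [2.112e+00 2.325e+00 2.000e-03] [ 0.0004 -0.0462]
```

Emit:
move_arm:
  increments: "0 0 -12 0 0 0 130;0 0 -11 0 0 0 130;0 0 -5 0 0 0 130;0 0 -1 0 0 0 130;0 0 0 0 0 0 130;0 0 0 0 0 0 70;0 0 0 0 0 0 0;0 0 0 0 0 0 0"

```text
time: 18.17
position: [0.5174, -0.0121, -0.0021]
tool_rot: [2.112, 2.325, 0.001]
ft_force: [0.4, -0.7, 0.0]
grip_width: 0.798
grip_force: 0.0
```

Emit:
move_arm:
  increments: "0 0 0 0 0 0 0;0 0 0 0 0 0 0;0 0 10 0 0 0 0;0 0 30 0 0 0 0;0 0 35 0 0 0 0;3 -35 0 0 0 0 130;3 -35 0 0 0 0 255;3 -35 0 0 0 0 255"

```text
time: 18.83
position: [0.5271, -0.1175, 0.0745]
tool_rot: [2.108, 2.327, 0.004]
ft_force: [-0.3, -0.0, -0.9]
grip_width: 0.851
grip_force: 0.0
```

Emit:
move_arm:
  increments: "3 -35 0 0 0 0 255;2 -15 0 0 0 0 255;0 0 0 0 0 0 255;0 0 0 0 0 0 255;0 0 0 0 0 0 255;0 0 0 0 0 0 255;0 0 0 0 0 0 255;0 0 0 0 0 0 255"

```text
time: 19.5
position: [0.5312, -0.1657, 0.0726]
tool_rot: [-2.11, -2.327, -0.001]
ft_force: [-1.6, 0.4, 0.7]
grip_width: 0.25
grip_force: 0.0
```

```bash
python3 -c "
from h import *
lane(('wrist','side'),('cup_a','retainer'))
tips()
p=ctrl.get_image('side'); save(p,'s3',(250,170,390,260),5)"
```

```text
wrist cup_a 1939 [-0.0236 -0.0731] [ 0.0226 -0.0564] [0.047 0.051]
wrist retainer 1288 [-0.0261 -0.123 ] [ 0.0268 -0.1133] [0.051 0.057]
side cup_a 127 [-0.0271 -0.0735] [ 0.0133 -0.0179] [0.042 0.051]
side cup_a 138 [-0.0272  0.0219] [0.0247 0.113 ] [0.043 0.052]
side cup_a 137 [-0.0265 -0.0247] [0.0211 0.0453] [0.044 0.052]
side retainer 104 [-0.0258 -0.125 ] [ 0.0263 -0.1164] [0.042 0.056]
19.8 [ 0.531  -0.1669  0.0726] [2.112 2.325 0.   ] [-0.0013 -0.2017]
-1 min z 0.0004 x 0.4684 0.5304 y -0.1769
1 min z 0.1047 x 0.5321 0.5428 y -0.1758
[ 0.531  -0.167   0.0726] 0.015 [-0.8 -0.7  0.6]
```

View pics/s3.png

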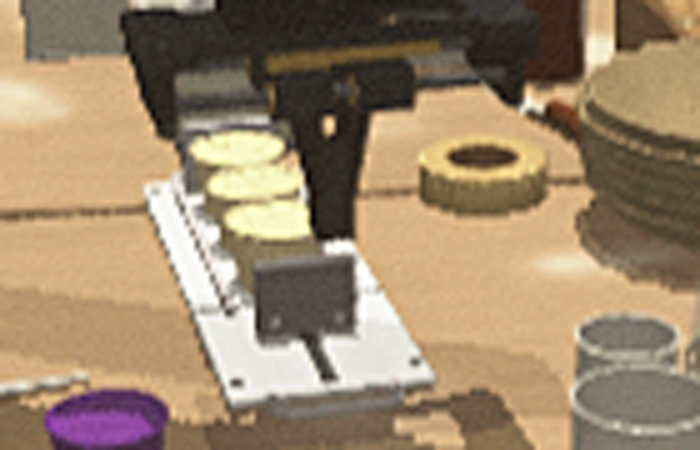

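All three cups stand upright in the lane and the shut fingers are behind the retainer. Its face is at about −113.5 mm. Lowering, approaching and pushing slowly, aiming short first.

Emit:
move_arm:
  increments: "1 0 -25 0 0 0 255;0 0 -25 0 0 0 255;0 0 -23 0 0 0 255;-1.5 16 0 0 0 0 255;-1.5 16 0 0 0 0 255;-1.5 16 0 0 0 0 255;-1.5 15 0 0 0 0 255;0 0 0 0 0 0 255"

```text
time: 20.57
position: [0.5259, -0.1004, -0.0008]
tool_rot: [-2.106, -2.328, -0.001]
ft_force: [1.2, 1.0, 0.1]
grip_width: 0.003
grip_force: 0.0
```

Emit:
move_arm:
  increments: "-0.5 5 0 0 0 0 255;-0.5 5 0 0 0 0 255;-0.5 5 0 0 0 0 255;-0.5 5 0 0 0 0 255;-0.5 5 0 0 0 0 255;-0.5 5 0 0 0 0 255;-0.5 4 0 0 0 0 255;0 0 0 0 0 0 255"

```text
time: 21.23
position: [0.5231, -0.0733, -0.0001]
tool_rot: [2.113, 2.32, -0.002]
ft_force: [1.5, -3.8, -1.6]
grip_width: 0.01
grip_force: 2.2
```

```bash
python3 -c "
from h import *
lane(('wrist','side'),('cup_a','retainer'))
print(ctrl.get_state()['ft_force'])"
```

```text
wrist cup_a 12420 [-0.0276 -0.0704] [ 0.0253 -0.0198] [0.048 0.052]
wrist cup_a 6446 [-0.0272 -0.0113] [0.0237 0.0103] [0.047 0.053]
wrist retainer 1519 [-0.0251 -0.0948] [ 0.0261 -0.0864] [0.042 0.056]
side cup_a 71 [-0.027  -0.1019] [-0.005 -0.009] [0.043 0.072]
side cup_a 39 [-0.0433 -0.1409] [-0.0119  0.0167] [0.043 0.112]
side retainer 51 [-0.0265 -0.099 ] [ 0.027  -0.0915] [0.043 0.054]
side retainer 59 [-0.0266 -0.1158] [ 0.027  -0.0909] [0.043 0.056]
21.53 [ 5.231e-01 -7.320e-02 -2.000e-04] [ 2.113e+00  2.320e+00 -2.000e-03] [-0.0002 -0.1076]
[ 1.34140827 -4.92981065 -1.22401667]
```

Emit:
move_arm:
  increments: "-0.3 3 0 0 0 0 255;-0.3 3 0 0 0 0 255;-0.3 3 0 0 0 0 255;-0.3 2 0 0 0 0 255;0 0 0 0 0 0 255;0 0 0 0 0 0 255;0 0 0 0 0 0 255;0 0 0 0 0 0 255"

```text
time: 22.2
position: [0.522, -0.0619, -0.0002]
tool_rot: [2.113, 2.32, -0.001]
ft_force: [1.6, -5.0, -2.2]
grip_width: 0.002
grip_force: 2.5
```

```bash
python3 -c "
from h import *
lane(('wrist','side'),('retainer',))
p=ctrl.get_image('wrist'); ys=np.arange(-.1,-.05,.001)
for z,xs in ((.010,(-.052,-.042)),(.010,(.042,.052)),(.016,(-.037,-.033)),(.016,(.033,.037)),(.056,(-.024,-.01)),(.056,(.012,.025))):
    r=rectify(p,o,a,z,ys,np.arange(*xs,.001)).mean((1,2)); print(z,xs,r.round().astype(int).tolist())
save(p,'w5',(200,80,460,230),3)"
```

```text
wrist retainer 1491 [-0.0254 -0.0837] [ 0.0258 -0.0738] [0.043 0.056]
side retainer 59 [-0.027  -0.1024] [ 0.0264 -0.0782] [0.043 0.056]
22.4 [ 5.22e-01 -6.19e-02 -2.00e-04] [ 2.113e+00  2.320e+00 -1.000e-03] [-0.0003 -0.0963]
0.01 (-0.052, -0.042) [49, 50, 50, 51, 52, 53, 53, 63, 104, 131, 134, 135, 135, 135, 135, 136, 136, 136, 136, 137, 137, 137, 137, 140, 162, 192, 208, 187, 118, 116, 190, 214, 216, 216, 217, 217, 217, 217, 217, 217, 217, 217, 217, 217, 217, 218, 218, 217, 218, 218]
0.01 (0.042, 0.052) [50, 51, 52, 52, 53, 54, 55, 74, 117, 133, 135, 135, 135, 136, 140, 171, 200, 182, 146, 138, 137, 138, 138, 139, 145, 181, 209, 194, 133, 103, 168, 213, 217, 217, 217, 217, 218, 218, 218, 218, 218, 218, 218, 218, 218, 218, 218, 218, 218, 218]
0.016 (-0.037, -0.033) [48, 49, 49, 51, 52, 52, 53, 54, 54, 59, 92, 121, 129, 133, 135, 136, 135, 127, 119, 117, 118, 118, 118, 118, 118, 119, 120, 114, 88, 85, 118, 142, 172, 181, 181, 180, 180, 182, 182, 183, 183, 180, 178, 178, 178, 179, 182, 182, 182, 182]
0.016 (0.033, 0.037) [50, 50, 51, 51, 52, 53, 54, 54, 55, 60, 77, 89, 95, 107, 120, 132, 164, 179, 141, 119, 117, 117, 118, 118, 126, 155, 175, 168, 122, 102, 156, 177, 180, 180, 180, 180, 182, 183, 183, 185, 184, 184, 184, 182, 182, 182, 181, 179, 180, 178]
0.056 (-0.024, -0.01) [60, 60, 59, 59, 59, 59, 60, 60, 60, 57, 56, 56, 53, 48, 48, 48, 49, 50, 51, 52, 53, 54, 55, 56, 63, 79, 79, 78, 78, 79, 82, 88, 96, 104, 113, 121, 132, 148, 179, 188, 191, 195, 197, 199, 200, 201, 203, 204, 204, 204]
0.056 (0.012, 0.025) [58, 58, 58, 58, 59, 59, 60, 60, 60, 57, 56, 56, 52, 48, 47, 48, 49, 50, 51, 52, 53, 54, 55, 56, 65, 80, 79, 78, 78, 80, 84, 88, 94, 102, 110, 118, 134, 175, 187, 190, 191, 192, 193, 196, 199, 201, 202, 203, 203, 204]
```

View pics/w5.png

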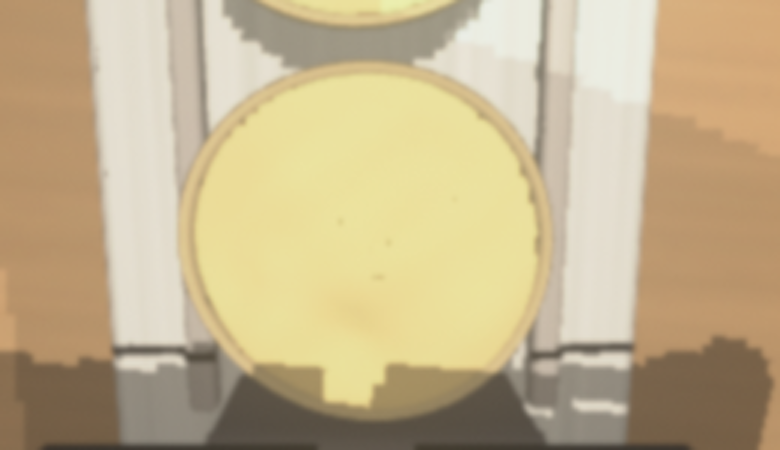

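The wrist view shows the third cup on the lane with the fill line at row 350. The retainer's top edge is at about −75.5 mm, so I'm nudging it 3 mm more.

Emit:
move_arm:
  increments: "-0.1 1 0 0 0 0 255;-0.1 1 0 0 0 0 255;-0.1 1 0 0 0 0 255;0 0 0 0 0 0 255;0 0 0 0 0 0 255;0 0 0 0 0 0 255;0 0 0 0 0 0 255;0 0 0 0 0 0 255"

```text
time: 23.12
position: [0.5217, -0.0594, -0.0001]
tool_rot: [2.113, 2.32, -0.002]
ft_force: [1.0, -6.0, -1.3]
grip_width: 0.006
grip_force: 2.9
```

Emit:
move_arm:
  increments: "1 -10 0 0 0 0 255;3 -25 0 0 0 0 255;3 -30 0 0 0 0 255;0 0 35 0 0 0 0;0 0 35 0 0 0 0;0 0 20 0 0 0 0;0 0 0 0 0 0 0;0 0 0 0 0 0 0"

```text
time: 23.78
position: [0.5289, -0.1214, 0.0907]
tool_rot: [2.112, 2.324, 0.004]
ft_force: [0.0, -0.5, -1.0]
grip_width: 0.3
grip_force: 0.0
```

```bash
python3 -c "
from h import *
lane(('wrist','side','top'),('retainer','cup_a'))
p=ctrl.get_image('wrist'); W=cloud(p); w=W[np.isfinite(W[...,0])]; c=(w[:,:2]-o)@Rm.T
ys=np.arange(-.1,-.05,.001)
for z,xs in ((.010,(-.052,-.042)),(.056,(-.024,-.01)),(.056,(.012,.025))):
    print(z,rectify(p,o,a,z,ys,np.arange(*xs,.001)).mean((1,2)).round().astype(int).tolist())
for lo,hi in ((.015,.025),(.03,.04),(.05,.0555),(.0555,.06)):
    m=(abs(c[:,0])<.027)&(abs(c[:,0])>.015)&(c[:,1]>-.1)&(c[:,1]<-.06)&(w[:,2]>lo)&(w[:,2]<hi); print(lo,m.sum(),np.percentile(c[m,1],[2,10,50,90,98]).round(4) if m.sum() else '')
s=ctrl.get_image('side'); W=cloud(s); w=W[np.isfinite(W[...,0])]; c=(w[:,:2]-o)@Rm.T
m=(abs(c[:,0])<.027)&(c[:,1]>-.1)&(c[:,1]<-.06)&(w[:,2]>.02)&(w[:,2]<.045); print('side back',m.sum(),np.percentile(c[m,1],[10,50,90]).round(4))
"
```

```text
wrist retainer 1078 [-0.0258 -0.0829] [ 0.0268 -0.0729] [0.05  0.057]
wrist retainer 477 [-0.0186 -0.0126] [ 0.0143 -0.0052] [0.047 0.052]
wrist cup_a 5533 [-0.0277 -0.07  ] [ 0.0252 -0.0194] [0.048 0.052]
side retainer 98 [-0.0265 -0.0849] [ 0.0274 -0.0735] [0.042 0.056]
side cup_a 86 [-0.0275 -0.0159] [0.0224 0.0425] [0.043 0.052]
top retainer 49 [-0.0199 -0.0829] [ 0.026  -0.0737] [0.048 0.061]
top cup_a 250 [-0.0258 -0.0704] [ 0.0263 -0.0197] [0.045 0.056]
top cup_a 252 [-0.0254 -0.0102] [0.0256 0.0418] [0.044 0.056]
24.23 [ 0.5276 -0.121   0.089 ] [-2.112e+00 -2.325e+00  1.000e-03] [-0.0003 -0.1557]
0.01 [226, 225, 225, 225, 225, 226, 226, 226, 226, 226, 226, 226, 226, 226, 226, 226, 226, 226, 226, 226, 226, 226, 226, 226, 226, 226, 223, 200, 152, 149, 204, 223, 226, 226, 226, 226, 226, 226, 226, 226, 226, 226, 226, 226, 227, 227, 227, 226, 226, 227]
0.056 [227, 227, 227, 227, 227, 227, 227, 227, 227, 227, 227, 225, 211, 181, 161, 155, 150, 133, 120, 126, 137, 145, 151, 151, 147, 139, 137, 164, 180, 181, 181, 184, 187, 188, 188, 190, 195, 199, 202, 206, 208, 209, 210, 211, 212, 212, 212, 212, 212, 213]
0.056 [227, 227, 228, 228, 228, 228, 228, 228, 228, 228, 228, 227, 217, 191, 173, 171, 169, 152, 129, 130, 141, 150, 156, 155, 148, 136, 140, 184, 205, 206, 205, 205, 209, 211, 211, 212, 214, 217, 217, 218, 218, 219, 220, 221, 221, 222, 222, 222, 222, 222]
0.015 0 
0.03 0 
0.05 427 [-0.0824 -0.0817 -0.0762 -0.0633 -0.0601]
0.0555 114 [-0.0804 -0.0802 -0.0777 -0.0758 -0.0756]
side back 158 [-0.0829 -0.0805 -0.0777]
```

The retainer face is now 1 to 1.5 mm short of the line, so about 0.074 m, well in tolerance. Next is the cover: refining its pose from the earlier close view.

Run:
```python
from h import *
p=dict(np.load("w1.npz")); W=cloud(p); w=W[np.isfinite(W[...,0])]
m=(w[:,2]>.088)&(w[:,2]<.11)&(abs(w[:,0]-.507)<.04)&(abs(w[:,1]-.335)<.09)
h=w[m]; 
# line fit via bins
ys=np.arange(.29,.385,.005); cx=[np.median(h[abs(h[:,1]-y)<.003][:,0]) for y in ys if (abs(h[:,1]-y)<.003).sum()>4]
yy=[y for y in ys if (abs(h[:,1]-y)<.003).sum()>4]
k=np.polyfit(yy,cx,1); print("handle yaw",np.degrees(np.arctan(-k[0])),"x at .339",np.polyval(k,.339),"y range",np.percentile(h[:,1],[1,99]),"z",np.percentile(h[:,2],[5,50,95]))
for lo,hi in ((.06,.07),(.055,.06),(.0,.0)):
    b=w[(w[:,2]>lo)&(w[:,2]<hi)&(abs(w[:,0]-.507)<.08)&(w[:,1]>.2)&(w[:,1]<.48)]
    if len(b): print(lo,len(b),cv2.minAreaRect((b[:,:2]*1000).astype(np.float32)))
b=w[(w[:,2]>.02)&(w[:,2]<.07)&(abs(w[:,0]-.507)<.075)&(w[:,1]>.2)&(w[:,1]<.47)]; print(cv2.minAreaRect((b[:,:2]*1000).astype(np.float32)),b.shape)
```

```text
handle yaw 6.896851544994313 x at .339 0.5067520684150062 y range [0.28578687 0.3916804 ] z [0.09343442 0.09795751 0.09978855]
0.06 12784 ((506.8392639160156, 339.1642761230469), (88.03633117675781, 216.39971923828125), 7.059750080108643)
((498.7398376464844, 348.8630065917969), (103.03670501708984, 237.80538940429688), 7.479584217071533) (12892, 3)
```

Emit:
move_arm:
  increments: "-2 40 8 0 0 0 0;-2 40 8 0 0 0 0;-2 40 8 0 0 0 0;-2 40 8 0 0 0 0;-2 40 8 0 0 0 0;-2 40 0 0 0 0 0;-2 40 0 0 0 0 0;-2 40 0 0 0 0 0"

```text
time: 25.0
position: [0.5117, 0.2011, 0.13]
tool_rot: [-2.112, -2.326, -0.002]
ft_force: [1.3, -0.2, 0.6]
grip_width: 0.997
grip_force: 0.0
```

Emit:
move_arm:
  increments: "0 40 0 0 0 0 0;0 20 0 0 0 0 0;0 0 0 0 0 0 0;0 0 0 0 0 0 0;0 0 0 0 0 0 0;0 0 0 0 0 0 0;0 0 0 0 0 0 0;0 0 0 0 0 0 0"

```text
time: 25.67
position: [0.5124, 0.2577, 0.1298]
tool_rot: [-2.115, -2.323, -0.0]
ft_force: [0.3, 0.7, -0.4]
grip_width: 0.997
grip_force: 0.0
```

Run:
```python
from h import *
p=ctrl.get_image("wrist"); print(ctrl.get_state()["position"].round(4),ctrl.get_state()["tool_rot"].round(3),ctrl.get_state()["time"])
W=cloud(p); w=W[np.isfinite(W[...,0])]
h=w[(w[:,2]>.088)&(w[:,2]<.11)&(abs(w[:,0]-.507)<.03)&(w[:,1]>.27)&(w[:,1]<.45)]
print(len(h),cv2.minAreaRect((h[:,:2]*1000).astype(np.float32)),np.percentile(h[:,2],[5,50,95]))
for lo,hi in ((.05,.075),(.012,.075)):
    b=w[(w[:,2]>lo)&(w[:,2]<hi)&(abs(w[:,0]-.507)<.065)&(w[:,1]>.2)&(w[:,1]<.47)]; print(cv2.minAreaRect((b[:,:2]*1000).astype(np.float32)),b.shape)
```

```text
[0.5123 0.258  0.1298] [-2.114e+00 -2.323e+00 -1.000e-03] 25.7167
2540 ((506.88671875, 339.0529479980469), (12.016984939575195, 109.91354370117188), 7.05560827255249) [0.09361903 0.09801994 0.09977172]
((508.6674499511719, 324.3828125), (88.40576171875, 187.00686645507812), 6.996729850769043) (22022, 3)
((508.6674499511719, 324.3828125), (88.40576171875, 187.00686645507812), 6.996729850769043) (22022, 3)
```

The cover is at (506.9, 339.1) mm with yaw 7.05°, and both measurements agree. Gripping the handle.

Emit:
move_arm:
  increments: "-1.8 27 0 0 0 0.55 0;-1.8 27 0 0 0 0.55 0;-1.8 27 0 0 0 0.55 0;0 0 -28 0 0 0 0;0 0 -28 0 0 0 0;0 0 -20 0 0 0 0;0 0 -9 0 0 0 0;0 0 0 0 0 0 0"
  grip_force: 30

```text
time: 26.38
position: [0.5052, 0.3385, 0.0422]
tool_rot: [-2.079, -2.355, 0.007]
ft_force: [0.0, 0.3, -0.1]
grip_width: 1.003
grip_force: 0.0
```

Emit:
move_arm:
  increments: "0 0 0 0 0 0 230;0 0 0 0 0 0 255;0 0 0 0 0 0 255;0 0 0 0 0 0 255;0 0 0 0 0 0 255;0 0 0 0 0 0 255;0 0 0 0 0 0 255;0 0 0 0 0 0 255"

```text
time: 27.05
position: [0.5066, 0.34, 0.0447]
tool_rot: [2.079, 2.356, 0.0]
ft_force: [-1.4, 0.8, 0.4]
grip_width: 0.475
grip_force: 0.0
```

Emit:
move_arm:
  increments: "0 0 0 0 0 0 255;0 0 0 0 0 0 255;0 0 0 0 0 0 255;0 0 0 0 0 0 255;0 0 0 0 0 0 255;0 0 0 0 0 0 255;0 0 5 0 0 0 255;0 0 5 0 0 0 255"

```text
time: 27.72
position: [0.5058, 0.3395, 0.0541]
tool_rot: [-2.079, -2.355, 0.003]
ft_force: [-0.0, -0.6, -2.1]
grip_width: 0.126
grip_force: 29.9
```

Handle gripped at 11 mm and 30 N, and lifted. Raising and carrying it above the seat.

Emit:
move_arm:
  increments: "0 0 15 0 0 0 255;0 0 25 0 0 0 255;0 0 25 0 0 0 255;0 0 15 0 0 0 255;0.5 -20 0 0 0 -0.2 255;0.5 -30 0 0 0 -0.2 255;0.5 -30 0 0 0 -0.2 255;0.5 -30 0 0 0 -0.2 255"

```text
time: 28.38
position: [0.5083, 0.2288, 0.1348]
tool_rot: [-2.094, -2.342, 0.0]
ft_force: [0.6, -1.5, -2.5]
grip_width: 0.124
grip_force: 30.0
```

Emit:
move_arm:
  increments: "0.5 -30 0 0 0 -0.2 255;0.5 -30 0 0 0 -0.2 255;0.5 -30 0 0 0 -0.2 255;0.5 -30 0 0 0 -0.15 255;0.5 -25 0 0 0 0 255;0.5 -20 0 0 0 0 255;0 -14 0 0 0 0 255;0 0 0 0 0 0 255"

```text
time: 29.05
position: [0.5115, 0.0465, 0.1351]
tool_rot: [2.117, 2.32, -0.001]
ft_force: [0.3, -0.5, -2.0]
grip_width: 0.128
grip_force: 30.0
```

Emit:
move_arm:
  increments: "0 0 -5 0 0 0 255;0 0 -5 0 0 0 255;0 0 0 0 0 0 255;0 0 0 0 0 0 255;0 0 0 0 0 0 255;0 0 0 0 0 0 255;0 0 0 0 0 0 255;0 0 0 0 0 0 255"

```text
time: 29.72
position: [0.5117, 0.0512, 0.1247]
tool_rot: [2.11, 2.327, 0.0]
ft_force: [-0.9, -0.1, -2.8]
grip_width: 0.127
grip_force: 30.0
```

Run:
```python
from h import *
st=ctrl.get_state(); print(st["position"].round(4),st["tool_rot"].round(3),round(st["time"],2),st["ft_force"].round(1),(Rm@(st["position"][:2]-o)).round(4), st["grip_width"])
for n in ("wrist","side","top"):
  p=ctrl.get_image(n); W=cloud(p)
  for t in (("cover","cover_handle") if n!="wrist" else ("cover",)):
   for r in ctrl.silhouettes(t,p)[:2]:
    w=W[r["region"]]; w=w[np.isfinite(w[:,0])&(w[:,2]>.06)&(w[:,2]<.2)]
    if len(w)<30: continue
    c=(w[:,:2]-o)@Rm.T; print(n,t,round(r["score"],2),len(w),"lo",np.percentile(c,1,0).round(4),"hi",np.percentile(c,99,0).round(4),"z",np.percentile(w[:,2],[1,99]).round(3),cv2.minAreaRect((c*1000).astype(np.float32)))
p=ctrl.get_image("wrist"); W=cloud(p); w=W[np.isfinite(W[...,0])]; c=(w[:,:2]-o)@Rm.T
b=(w[:,2]>.12)&(w[:,2]<.155)&(abs(c[:,0])<.07)&(c[:,1]>.02)&(c[:,1]<.16)
print(b.sum())
for y in (.05,.07,.09,.11):
    k=b&(abs(c[:,1]-y)<.005); print(y,np.percentile(c[k,0],[1,99]).round(4) if k.sum()>5 else 0)
print("y hi",np.percentile(c[b,1],[99,99.8]), np.percentile(w[b,2],[5,50,95]))
```

```text
[0.5117 0.0512 0.1247] [2.11  2.327 0.   ] 29.72 [-0.9 -0.1 -2.8] [0.0004 0.0172] 0.1270126955810853
wrist cover 0.55 29407 lo [-0.0433 -0.0011] hi [0.0423 0.1231] z [0.144 0.18 ] ((-0.4959869384765625, 48.171775817871094), (88.38764190673828, 152.27798461914062), 0.1543755829334259)
side cover 0.84 1579 lo [-0.0443 -0.0958] hi [0.043  0.1154] z [0.082 0.178] ((-0.6091423034667969, 12.648696899414062), (89.95812225341797, 222.12161254882812), 0.32247215509414673)
side cover_handle 0.66 1557 lo [-0.0443 -0.0958] hi [0.0429 0.1137] z [0.082 0.178] ((-0.3776817321777344, 12.650001525878906), (89.4952163696289, 222.12161254882812), 0.32247215509414673)
top cover 0.93 824 lo [-0.0432 -0.0915] hi [0.0419 0.1227] z [0.088 0.181] ((0.42339324951171875, 15.556877136230469), (215.9294891357422, 88.49182891845703), 89.95182037353516)
top cover_handle 0.66 809 lo [-0.043  -0.0912] hi [0.0423 0.1225] z [0.092 0.181] ((0.5797080993652344, 15.639411926269531), (215.65623474121094, 87.76113891601562), 89.83161926269531)
26426
0.05 [-0.0434  0.0424]
0.07 [-0.0435  0.0423]
0.09 [-0.0436  0.0423]
0.11 [-0.0436  0.0422]
y hi [0.12320856 0.12389845] [0.14440446 0.1455576  0.14677063]
```

The cover is level and square, with centre at carrier (−0.5, 15.7) mm and lower edge at 80 mm. Shifting +0.7 mm in x and descending in stages.

Emit:
move_arm:
  increments: "0.7 0 -10 0 0 0 255;0 0 -10 0 0 0 255;0 0 -5 0 0 0 255;0 0 -5 0 0 0 255;0 0 -5 0 0 0 255;0 0 -5 0 0 0 255;0 0 0 0 0 0 255;0 0 0 0 0 0 255"

```text
time: 30.83
position: [0.5121, 0.0509, 0.0843]
tool_rot: [-2.11, -2.327, 0.001]
ft_force: [-0.8, -0.5, -2.0]
grip_width: 0.125
grip_force: 30.0
```

Emit:
move_arm:
  increments: "0 0 -5 0 0 0 255;0 0 -5 0 0 0 255;0 0 -5 0 0 0 255;0 0 -5 0 0 0 255;0 0 -3 0 0 0 255;0 0 0 0 0 0 255;0 0 0 0 0 0 255;0 0 0 0 0 0 255"

```text
time: 31.5
position: [0.5125, 0.0509, 0.0617]
tool_rot: [2.11, 2.327, 0.0]
ft_force: [-0.6, -0.4, -2.4]
grip_width: 0.127
grip_force: 30.0
```

Emit:
move_arm:
  increments: "0 0 -2 0 0 0 255;0 0 -2 0 0 0 255;0 0 -2 0 0 0 255;0 0 -1 0 0 0 255;0 0 0 0 0 0 255;0 0 0 0 0 0 255;0 0 0 0 0 0 255;0 0 0 0 0 0 255"

```text
time: 32.17
position: [0.5124, 0.051, 0.0547]
tool_rot: [2.11, 2.327, 0.0]
ft_force: [-0.4, 0.3, -1.3]
grip_width: 0.123
grip_force: 30.0
```

```bash
cat > c.py <<'E'
from h import *
st=ctrl.get_state(); print(st["position"].round(4),round(st["time"],2),st["ft_force"].round(1),st["grip_width"],st["grip_force"])
p=ctrl.get_image("wrist"); W=cloud(p); w=W[np.isfinite(W[...,0])]; c=(w[:,:2]-o)@Rm.T
b=(w[:,2]>.06)&(w[:,2]<.085)&(abs(c[:,0])<.06)&(c[:,1]>-.12)&(c[:,1]<.15)
print(b.sum(),np.percentile(w[b,2],[5,50,95]).round(4),cv2.minAreaRect((c[b]*1000).astype(np.float32)))
A=np.c_[c[b],np.ones(b.sum())]; print("tilt",np.linalg.lstsq(A,w[b,2],rcond=None)[0].round(4), "yhi",np.percentile(c[b,1],99.8).round(4))
E
python3 c.py
```

```text
[0.5124 0.051  0.0547] 32.17 [-0.4  0.3 -1.3] 0.12331847507744187 30.017229253426194
26534 [0.0745 0.0756 0.0768] ((0.1721649169921875, 47.71820068359375), (88.45158386230469, 153.01300048828125), 0.17157788574695587)
tilt [ 0.0078 -0.0001  0.0757] yhi 0.1238
```

The cover top is at 75.6 mm against a nominal 75, flat, and the weight is partly unloaded. Down a last 0.5 mm, then release and rise straight up.

Emit:
move_arm:
  increments: "0 0 -0.5 0 0 0 255;0 0 0 0 0 0 255;0 0 0 0 0 0 200;0 0 0 0 0 0 100;0 0 0 0 0 0 0;0 0 0 0 0 0 0;0 0 0 0 0 0 0;0 0 0 0 0 0 0"

```text
time: 32.88
position: [0.5125, 0.051, 0.0542]
tool_rot: [2.11, 2.327, 0.0]
ft_force: [-0.2, -0.2, -0.2]
grip_width: 0.491
grip_force: 0.0
```

Emit:
move_arm:
  increments: "0 0 0 0 0 0 0;0 0 0 0 0 0 0;0 0 10 0 0 0 0;0 0 25 0 0 0 0;0 0 30 0 0 0 0;0 -20 20 0 0 0 0;0 -30 5 0 0 0 0;0 -30 0 0 0 0 0"

```text
time: 33.55
position: [0.5142, -0.0291, 0.1472]
tool_rot: [2.105, 2.328, 0.007]
ft_force: [0.4, -0.1, 0.1]
grip_width: 0.991
grip_force: 0.0
```

Emit:
move_arm:
  increments: "0 -30 0 0 0 0 0;0 -20 0 0 0 0 0;0 0 0 0 0 0 0;0 0 0 0 0 0 0;0 0 0 0 0 0 0;0 0 0 0 0 0 0;0 0 0 0 0 0 0;0 0 0 0 0 0 0"

```text
time: 34.22
position: [0.5124, -0.0779, 0.144]
tool_rot: [-2.108, -2.329, 0.0]
ft_force: [-0.2, -0.1, 0.2]
grip_width: 0.998
grip_force: 0.0
```

```bash
python3 c.py; python3 -c "
from h import *
p=ctrl.get_image('wrist'); W=cloud(p)
for t in ('cup_a','retainer'):
  for r in ctrl.silhouettes(t,p): print(t,r['score'])
"
```

```text
[ 0.5124 -0.0779  0.144 ] 34.22 [-0.2 -0.1  0.2] 0.9978634615777482 0.0
17253 [0.0736 0.0747 0.076 ] ((0.8490524291992188, -20.582679748535156), (88.40184020996094, 141.6976776123047), 0.05998077243566513)
tilt [ 0.0002 -0.0004  0.0747] yhi 0.0492
cup_a 0.83
```

The cover top is at 74.7 mm and flat, with centre at about (0.8, 16.6) mm, so it is seated and released. Handing in.

```bash
python3 -c "
from bench import ctrl
print(ctrl.close_job())"
```

```text
the job is handed in; nothing more can be done
None
```

The job is handed in, at about 34 s of the 72 s allowed: all three cups are upright in the lane, the retainer face measured 1 to 1.5 mm short of the fill line, and the cover is seated flat, square and released; no verdict came back.

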